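Refit the pin-hinged lid of an instrument tray

TASK

The small steel instrument tray was taken apart for washing: set its lid back on so that the lid's hinge knuckle lies between the tray's two knuckles, then push the loose hinge pin through all three knuckles from the open end until the shoulder of its handle is fully home against the knuckle. Set the lid down gently and never force the pin (keep every push well under 35 N); leave the lid closed and the things round about where they are.

Things in the scene. Friction and masses are not known exactly. Their poses are not given: they have to be found in the camera images.
- tray: Open steel tray fixed to the worktop, 150 (x) x 96 (y) x 58 mm high, hinge at its -x end, facing the robot. Origin: centre of its underside; z up. A springy seal stands on its rim to 63.7 mm (about 8 N per mm, sinks under 1 mm under the lid). Two tray knuckles along y at x = -90, z = 56 mm, 18.5 mm across, bore 9.5: entry one y = -48 to -28, open; far one y = 28 to 53, capped at +y.
- pin_entry (a point): Centre of the open mouth of the entry knuckle, on the tray at [-90, -48, 56] mm; axes as the tray's. The pin goes in here towards the tray's +y.
- hinge_line (a point): Midpoint of the hinge line, on the tray at [-90, 0, 56] mm; axes as the tray's. The lid's knuckle belongs here. A spring ball in the far knuckle (y = 34 mm) resists the pin's nose some 12 to 5 mm before home, then drops into the pin's groove. From the lid's knuckle on, the pin slides under load: it takes 6 to 18 N, up to about 25 N at the ball; a push that stalls before that is not home.
- lid: Loose steel lid, 0.44 to 0.69 kg, 158 (x) x 104 (y) mm, lying right way up on the left. Origin: centre of its lower edge; axes like the tray's, knuckle at -x. Its 14 mm skirt goes outside the tray's walls, 2 mm play each side. In line with the hinge its origin is at [0, 0, 46] mm of the tray; unpinned, the seal holds it about 3 mm higher, and the pin's taper draws it down into line.
- lid_knuckle (a point): Centre of the lid's knuckle (48 mm long along y, 18.5 mm across, bore 9.5 mm), on the lid at [-90, 0, 10] mm; 4 mm free each end between the tray's knuckles.
- lid_handle (a point): Centre of the lid's black bar handle, on the lid at [0, 0, 43] mm: bar 12 mm wide (x), 64 mm long (y), 10 mm high, on two posts at y = -26 and 26 mm, 19 mm free beneath it. Grip it across its 12 mm.
- hinge_pin: Loose steel pin, 70 g, lying flat on the right, along its own y (nose to +y), x to its side, z up. Origin: under the shoulder, on the worktop. Round shaft 8 mm thick from y = 0 to 96.5 mm, axis 4 mm above the origin; last 8.5 mm tapered to 2 mm; a groove 11.5 to 17.5 mm from the tip. Flat handle 16 wide (x), 8 thick (z), y = -46 to 0 mm; grip it across its 16 mm.
- pin_shoulder (a point): Where the shaft leaves the handle, on the shaft's axis, on the pin at [0, 0, 4] mm. Home: it meets pin_entry.
- pin_nose (a point): Tip of the nose, on the shaft's axis, on the pin at [0, 96.5, 4] mm.
- cream_tube: Lying cream tube, 40 x 136 x 27 mm, a bystander behind on the right. Origin: centre of its underside.
- oximeter: Small fingertip oximeter, 34 x 58 x 30 mm, a bystander in front on the left. Origin: centre of its underside.
- plaster_tape: Small roll of plaster tape, 60 mm across, 25 mm high, a bystander behind on the left. Origin: centre of its underside.

How it is judged:
On the way:
1. the lid lies level on the tray, its knuckle between the tray's knuckles and within 4 mm of the hinge line (x of lid_knuckle in the frame of hinge_line between -0.004 and 0.004 m and y of lid_knuckle in the frame of hinge_line between -0.004 and 0.004 m and z of lid_knuckle in the frame of hinge_line between -0.003 and 0.005 m and angle between lid's own z axis and vertical below 0.06 rad), for 0.2 s.
At the end, for the whole second after the job is handed in: The pin runs through all three knuckles along the hinge line (nose within 3 mm of it, 0.06 rad), its shoulder within 2 mm of the entry knuckle's face; the lid lies closed on the tray, its knuckle within 4 mm of the hinge line; lid and pin at rest (all of step 1 and y of pin_shoulder in the frame of pin_entry between -0.002 and 0.002 m and distance between pin_shoulder and pin_entry below 0.0035 m and x of pin_nose in the frame of hinge_line between -0.003 and 0.003 m and z of pin_nose in the frame of hinge_line between -0.003 and 0.003 m and angle between the y axis of hinge_pin and the y axis of tray, either way round below 0.06 rad and linear speed of each of lid, hinge_pin below 0.01 m/s); the robot touches nothing.
It fails at once if the pin is forced against the tray's knuckles with more than 35 N (contact force between hinge_pin and tray above 35 N).
It fails at once if the pin is forced against the lid with more than 35 N (contact force between hinge_pin and lid above 35 N).
It fails at once if the lid is banged or pressed on the tray with more than 45 N (contact force between lid and tray above 45 N).
It fails at once if a bystander (cream tube, oximeter or tape roll) is moved by more than 30 mm (distance of any of cream_tube, oximeter, plaster_tape from where it was at the start of the episode above 0.03 m).
It also fails if it takes over 69 s, if anything falls off the work surface, if the arm or the gripper's body presses on something with over 40 N, if the wrist force passes 120 N, or if a joint passes its speed limit or range.

ROBOT

A 7-joint arm with a two-finger parallel gripper is mounted at the origin on a cart in front of the work surface, level with it; the furniture and walls round the work are solid. World frame = base frame: x ahead of the robot, y to its left, z up, the work surface at z = 0. Lengths are in m, angles in rad, forces in N, time in s.
With the tool pointing down it reaches from about 0.4 to 0.9 m from the base axis. Payload 5.5 kg.
Tool frame: the origin (TCP) lies midway between the tips of the shut fingers; the grasp point (between the pads) lies 19 mm behind it; z points along the fingers, y is the line along which they close (so a half turn about z gives the same grasp; the last joint's range is limited). The gripper opens to 92 mm and grips with 3 to 60 N. Pads are 19 mm wide; open, the fingers measure 130 mm over their backs; the gripper's body (75 mm by 190 mm) begins 47 mm behind the grasp point.
Start: joints at [1.48, 0.501, -0.427, 1.55, 0.221, 1.138, -0.21], TCP at [0.225, -0.61, 0.227] pointing down, gripper open.
Joint ranges: [-2.88, 2.88], [-0.31, 2.03], [-1.54, 1.56], [0.2, 2.42], [-1.41, 4.55], [0.19, 2.02], [-2.57, 2.57]. Speed limits (rad/s): [2.57, 2.57, 3.14, 3.14, 3.14, 3.14, 3.14].

INTERFACE

Orientations are given as a rotation vector (axis times angle).
In Python, from station import observe, read_camera, close_job gives the robot as it stands. The module is installed in compiled form; this text tells all that it offers.
- The arm moves only by the tool arm_command, never from a script. Its argument "moves" is one flat list of numbers, 4 for each row, row after row: the shift along the world's x, y, z normalised to -1 to 1, where 1 is 0.25 m, then the turn about the world's z normalised to -1 to 1, where 1 is 1.5 rad. A call has 1 to 12 rows; each row shifts and turns the commanded pose from where the row before left it; what a row does not reach is not made up. A row lasts 1/12 s, in which the tool goes at most 41.7 mm and 7.16 degrees, less where a joint would pass 70% of its speed; a pose out of reach is approached as far as the arm can. A call with a number of a shift or a turn outside -1 to 1 is refused whole. A call with a gripper value outside its range is refused whole. "jaw" is the gripper command: -1 is fully open, 1 is shut, values between are in proportion, set as the call begins (left out, the last holds). The fingers move at their own pace and stop on an object; "grip_force" is the grip in N (left out, the last holds). Time passes only in rows, so rows that do not move let the fingers close. It gives the time, the measured TCP pose, the force, the opening and the grip force at its end, in the units of the state.
- observe(): the state, without advancing time (a new reading comes with each control period).
- read_camera(name): name is "scene" or "side" or "wrist"; returns a dict with "pixels" (480x640x3 uint8, red, green, blue), "range_z" (480x640 float32, m along the optical axis (not along the pixel's ray), 0 where there is no reading), "fx", "fy", "cx", "cy" (pixels), "k1" (the pictures are not rectified: a ray, as slopes to the right and down, at radius r is drawn at 1 + k1 r^2 times it, then the intrinsics apply), "rvec" (rotation vector, rad) and "tvec" (3), from world to camera coordinates, as OpenCV has them. Camera axes: x right, y down, z forward; pixel columns grow to the right and rows downward; lengths in m; the calibration is good to about 2 mm. A picture is of the moment at which its call begins.
- close_job(): hands the job in; it is judged then, once.
The state is a dict: "clock": time; "joint_pos": joint angles; "joint_vel": joint speeds; "joint_efforts": joint torques, N m; "tcp_pos": TCP position; "orientation": TCP orientation; "force": force on the tool from outside, world axes, zero at the start; "torque": the same for the moment, N m; "width": opening from 0.0 (shut) to 1.0 (fully open); "finger_force": force on a finger pad.
Only numpy, scipy, OpenCV 4.12 (cv2) and the standard library are available. Lean on these libraries where they do the work, as an engineer would, in place of code of your own. Each camera call takes 0.05 s, during which the arm holds its last target. There are 200 camera calls.

## Working session

There is one attempt and no reset: what is moved stays moved. The work goes in short steps, Python scripts to look and compute and a tool call to move; the robot and the scene stay as the last step left them, time stands still between calls to the robot, and variables do not carry over. Pictures are saved under pics/ and viewed, at most 10 in all, crops included, and the job is handed in when it is done.

Besides the shell and the picture viewer there is one more tool, called after "Request:" as a command line: name --argument value ..., lists and objects as JSON in quotes. arm_command: Moves the arm, as the interface text tells. Scaled input: -1 to 1 covers 0.25 m each way for a shift and 1.5 rad each way for a turn. Its arguments: {"type":"object","properties":{"moves":{"type":"array","items":{"type":"number"}},"jaw":{"type":"number"},"grip_force":{"type":"number"}},"required":["moves"]}

```bash
mkdir -p pics; cat > h.py <<'E'
import numpy as np, cv2, pickle
from station import observe, read_camera, close_job
def grab(n,tag):
    c=read_camera(n); pickle.dump(c,open(f'pics/{tag}.pkl','wb'))
    cv2.imwrite(f'pics/{tag}.png',cv2.cvtColor(c['pixels'],cv2.COLOR_RGB2BGR)); return c
def load(tag): return pickle.load(open(f'pics/{tag}.pkl','rb'))
def cloud(c):
    v,u=np.mgrid[0:480,0:640]
    K=np.array([[c['fx'],0,c['cx']],[0,c['fy'],c['cy']],[0,0,1.]])
    p=cv2.undistortPoints(np.stack([u,v],-1).reshape(-1,1,2).astype(float),K,np.array([c['k1'],0,0,0.])).reshape(480,640,2)
    z=c['range_z'][...,None]; P=np.concatenate([p*z,z],-1)
    R=cv2.Rodrigues(np.array(c['rvec'],float))[0]
    W=(P-np.array(c['tvec']).ravel())@R; W[z[...,0]==0]=np.nan; return W
def ray(c,u,v,zw):
    K=np.array([[c['fx'],0,c['cx']],[0,c['fy'],c['cy']],[0,0,1.]])
    p=cv2.undistortPoints(np.array([[[u,v]]],float),K,np.array([c['k1'],0,0,0.])).ravel()
    R=cv2.Rodrigues(np.array(c['rvec'],float))[0]; t=np.array(c['tvec']).ravel()
    o=-R.T@t; d=R.T@np.array([p[0],p[1],1]); return o+d*(zw-o[2])/d[2]
def proj(c,X):
    K=np.array([[c['fx'],0,c['cx']],[0,c['fy'],c['cy']],[0,0,1.]])
    return cv2.projectPoints(np.array(X,float).reshape(-1,1,3),np.array(c['rvec'],float),np.array(c['tvec'],float),K,np.array([c['k1'],0,0,0.]))[0].reshape(-1,2)
E
python3 - <<'E'
from h import *
for n in ['scene','side']: grab(n,n+'0')
s=observe(); print(s)
E
```

```text
{'clock': 0.1, 'joint_pos': array([ 1.48021378,  0.50178275, -0.42681502,  1.55135095,  0.22076656,
        1.13829087, -0.21027834]), 'joint_vel': array([-0.0020347 , -0.002839  , -0.00171736, -0.00126543, -0.00062163,
        0.00146887, -0.00171861]), 'joint_efforts': array([-1.06592261e-02, -5.67875755e+01, -5.83809480e+00, -2.79917175e+01,
       -6.89681154e-02,  2.40771897e-02,  2.46266563e-05]), 'tcp_pos': array([ 0.22495021, -0.60915334,  0.22576247]), 'orientation': array([-3.09080707e+00, -5.52613155e-01,  3.33132500e-04]), 'force': array([0.03209284, 0.70747848, 0.33827545]), 'torque': array([0.00226022, 0.00685771, 0.00898589]), 'finger_force': 0.0, 'width': 1.000572924485105}
```

View pics/scene0.png

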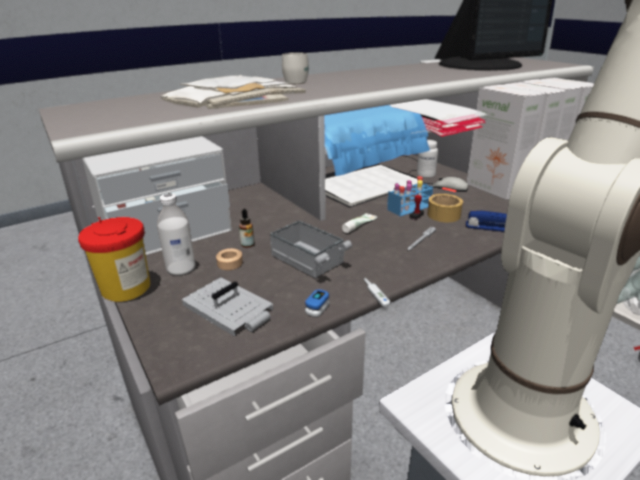

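View pics/side0.png

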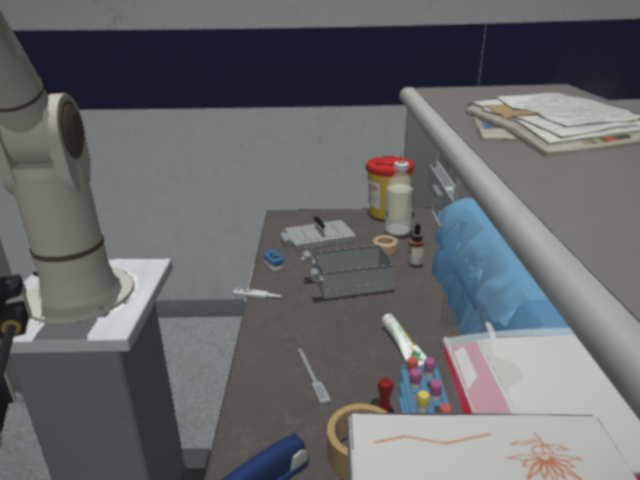

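The scene view shows the tray at about (308,248), the lid at (227,303) with its knuckle end near (250,322), the pin at (420,238), the tube at (360,222), the oximeter at (317,302) and the tape at (229,258). The side view shows the pin from its nose at (300,350) to its handle at (320,392), and the tray at (350,272).

```bash
python3 - <<'E'
from h import *
c=load('scene0'); W=cloud(c); s=load('side0'); S=cloud(s)
np.set_printoptions(precision=4,suppress=True)
print('fx',c['fx'],s['fx'])
for nm,C,(x0,x1,y0,y1) in [('scene',W,(0,0,0,0)),('side',S,(0,0,0,0))]:
    m=np.isfinite(C[...,0])
    def box(n,a,b,d,e,zl,zh):
        k=m&(C[...,0]>a)&(C[...,0]<b)&(C[...,1]>d)&(C[...,1]<e)&(C[...,2]>zl)&(C[...,2]<zh)
        P=C[k]; 
        if len(P)>10: print(nm,n,len(P),P.mean(0),P.min(0),P.max(0),cv2.minAreaRect((P[:,:2]*1000).astype(np.float32)))
    globals()['box'+nm]=box
for u,v,n in [(227,303,'lid'),(308,230,'tray'),(433,229,'pinhandle'),(412,246,'pinnose'),(317,300,'oxi'),(360,222,'tube'),(229,255,'tape'),(225,291,'lidhandle'),(420,180,'back')]:
    print(n,W[v,u],ray(c,u,v,0.0))
for u,v,n in [(319,235,'lid'),(320,392,'pinhandle'),(301,351,'pinnose'),(274,260,'oxi'),(400,340,'tube'),(385,242,'tape'),(319,224,'lidh'),(388,250,'traycorner'),(470,300,'blue')]:
    print(n,S[v,u],ray(s,u,v,0.0))
E
```

```text
fx 448.6472137966624 514.8786414246155
lid [0.4942 0.2611 0.019 ] [0.5197 0.2524 0.    ]
tray [ 0.6234 -0.0132  0.0483] [ 0.7045 -0.063   0.    ]
pinhandle [ 0.5029 -0.3294  0.0084] [ 0.5142 -0.3424  0.    ]
pinnose [ 0.4702 -0.2213  0.0061] [ 0.4779 -0.2294  0.    ]
oxi [0.3891 0.1146 0.0288] [0.4227 0.0932 0.    ]
tube [ 0.6339 -0.1852  0.0176] [ 0.6622 -0.208   0.    ]
tape [0.6837 0.1752 0.0111] [0.7024 0.1684 0.    ]
lidhandle [0.4982 0.2604 0.0455] [0.5628 0.2385 0.    ]
back [ 0.6592 -0.4285  0.0773] [ 0.8029 -0.5811  0.    ]
lid [0.5049 0.2299 0.019 ] [0.5047 0.2699 0.    ]
pinhandle [ 0.5052 -0.316   0.0054] [ 0.5052 -0.3102  0.    ]
pinnose [ 0.4726 -0.2174  0.0084] [ 0.472  -0.2066  0.    ]
oxi [0.4036 0.0842 0.0277] [0.3981 0.1361 0.    ]
tube [ 0.6468 -0.1995  0.0157] [ 0.6506 -0.1788  0.    ]
tape [0.6679 0.2059 0.0084] [0.6702 0.2228 0.    ]
lidh [0.5054 0.2438 0.043 ] [0.5048 0.3395 0.    ]
traycorner [0.6688 0.1536 0.0129] [0.6724 0.1786 0.    ]
blue [ 0.7078 -0.3548  0.1973] [ 0.8107 -0.0491  0.    ]
```

Request:
arm_command --moves '[0.08, 0.12, 0.03, 0.08, 0.08, 0.12, 0.03, 0.08, 0.08, 0.12, 0.03, 0.08, 0.08, 0.12, 0.03, 0.08, 0.08, 0.12, 0.03, 0.08, 0.08, 0.12, 0.03, 0.08, 0.08, 0.12, 0.03, 0.08, 0.08, 0.12, 0.03, 0.08, 0.08, 0.12, 0.03, 0.08, 0.08, 0.12, 0.03, 0.09, 0, 0, 0, 0]' --jaw -1

```text
clock: 1.02
tcp_pos: [0.4306, -0.3019, 0.3038]
orientation: [2.214, 2.226, 0.006]
force: [0.3, 0.9, -0.0]
width: 0.998
finger_force: 0.0
```

```bash
python3 - <<'E'
from h import *
grab('wrist','w1'); s=observe(); print(s['clock'],s['tcp_pos'],s['orientation'],s['joint_pos'])
E
```

```text
1.0667 [ 0.42820963 -0.30541655  0.30282582] [2.22346757 2.21709985 0.0023798 ] [ 1.27968231  0.26419823 -0.84103173  1.75970128  0.20869112  1.20870438
  0.37888755]
```

View pics/w1.png

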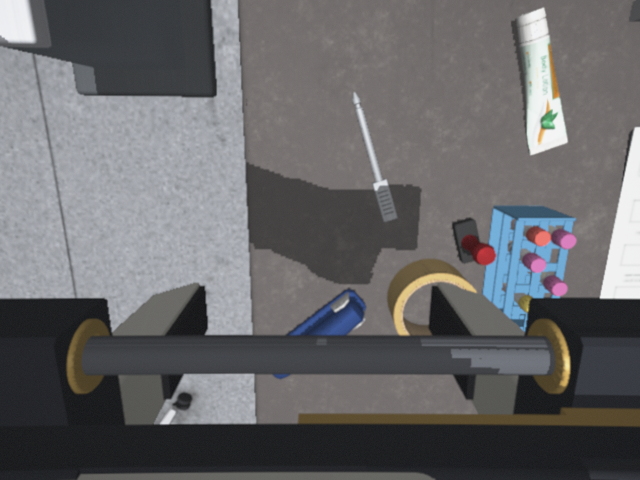

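The wrist view has +y up and +x right. It shows the pin's nose tip at (356,95), the shoulder at about (379,184) and the handle end at (391,218).

```bash
python3 - <<'E'
from h import *
c=load('w1')
n=ray(c,356,95,.004);s=ray(c,379.5,184,.006);e=ray(c,391,218.5,.006)
print(n,s,e, np.linalg.norm(n-s),np.linalg.norm(n-e)); d=n-e; print(np.degrees(np.arctan2(-d[0],d[1])))
R=cv2.Rodrigues(c['rvec'])[0]; print(-R.T@c['tvec'].ravel()); W=cloud(c); print(W[200,385],W[150,300])
E
```

```text
[ 0.47107026 -0.20484328  0.004     ] [ 0.49949474 -0.29648441  0.006     ] [ 0.51417308 -0.33509684  0.006     ] 0.09596899445113972 0.13721458989169144
18.310141570492203
[ 0.42959259 -0.22643227  0.46122769]
[ 0.50644274 -0.31420735  0.0057689 ] [ 4.12744983e-01 -2.60992347e-01  1.52911036e-04]
```

Request:
arm_command --moves '[0, 0.16, 0, 0, 0, 0.16, 0, 0, 0.02, 0.16, 0, 0, 0.02, 0.16, 0, 0, 0.02, 0.16, 0, 0, 0.02, 0.16, 0, 0, 0.02, 0.12, 0, 0, 0, 0, 0, 0]'

```text
clock: 1.73
tcp_pos: [0.4506, -0.0336, 0.3021]
orientation: [-2.227, -2.216, -0.003]
force: [-0.1, 1.2, 0.8]
width: 0.998
finger_force: 0.0
```

```bash
python3 - <<'E'
from h import *
grab('wrist','w2'); s=observe(); print(s['clock'],s['tcp_pos'],s['orientation'],s['joint_pos'])
E
```

```text
1.7833 [ 0.45027432 -0.03709029  0.30178864] [2.22943056e+00 2.21313887e+00 3.10695636e-04] [ 1.00934029  0.10975421 -1.04048395  1.91522417  0.10271495  1.17229876
 -0.07579043]
```

View pics/w2.png

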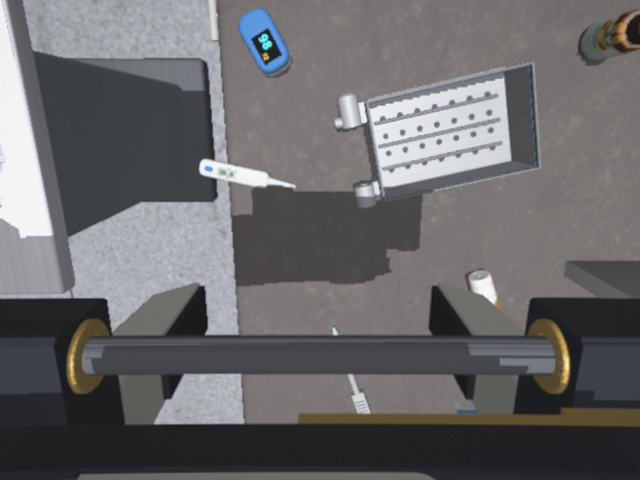

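The wrist view shows the tray with rim corners at (366,101), (381,201), (540,166) and (534,63). Its far knuckle is at (348,112) and the entry knuckle at (367,194). The oximeter is at (264,42).

```bash
python3 - <<'E'
from h import *
c=load('w2'); W=cloud(c)
cs=[ray(c,u,v,.062)[:2] for u,v in [(366,101),(381,201),(540,166),(534,63)]]
cs=np.array(cs); print(cs,cs.mean(0)); 
for i in range(4): d=cs[(i+1)%4]-cs[i]; print(np.linalg.norm(d),np.degrees(np.arctan2(d[1],d[0])))
m=(W[...,2]>.052)&(W[...,2]<.068); m[250:]=0; m[:, :355]&=True
k=m.copy(); P=W[k]; print(len(P),P.min(0),P.max(0),cv2.minAreaRect((P[:,:2]*1000).astype(np.float32)))
a=cv2.imread('pics/w2.png')[50:215,320:550]; cv2.imwrite('pics/w2c.png',cv2.resize(a,None,fx=3.4,fy=3.4,interpolation=cv2.INTER_CUBIC))
for z in np.arange(.04,.075,.005): print(z,(m&(W[...,2]>z)).sum())
E
```

```text
[[ 0.49493236  0.05506625]
 [ 0.51200619 -0.03639806]
 [ 0.65913835 -0.00412652]
 [ 0.64059146  0.08505115]] [0.57666709 0.0248982 ]
0.09304427013815485 -79.4261753275266
0.15062975754779231 12.371188525728309
0.09108590649187327 101.74871274655241
0.14871337448788335 -168.36777769635387
4623 [ 0.46645376 -0.04257649  0.05200554] [0.7301598  0.12646462 0.06794309] ((606.9173583984375, 38.02941131591797), (271.4211730957031, 112.50030517578125), 14.644180297851562)
0.04 4623
0.045 4623
0.049999999999999996 4623
0.05499999999999999 4222
0.05999999999999999 2933
0.06499999999999999 182
0.06999999999999998 0
```

Request:
arm_command --moves '[0.02, 0.16, 0, 0, 0.02, 0.16, 0, 0, 0.02, 0.16, 0, 0, 0.02, 0.16, 0, 0, 0.02, 0.1, 0, 0, 0.02, 0.1, 0, 0, 0, 0, 0, 0, 0, 0, 0, 0]'

```text
clock: 2.45
tcp_pos: [0.4804, 0.1701, 0.301]
orientation: [-2.233, -2.208, 0.001]
force: [0.5, 0.2, 0.2]
width: 0.998
finger_force: 0.0
```

```bash
python3 - <<'E'
from h import *
grab('wrist','w3'); s=observe(); print(s['clock'],s['tcp_pos'],s['orientation'],s['joint_pos'])
E
```

```text
2.5 [0.48045676 0.16861413 0.30089272] [-2.23585622 -2.20601289  0.00264619] [ 0.53145304  0.30522365 -1.1017846   1.79242789  0.28883972  1.2233244
 -0.66576342]
```

View pics/w3.png

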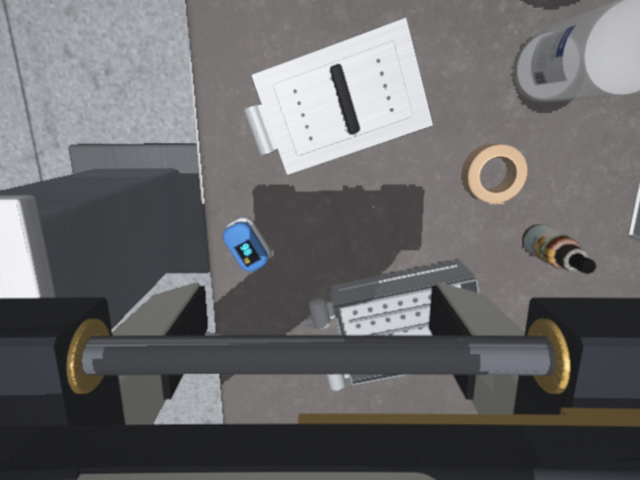

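View pics/w2c.png

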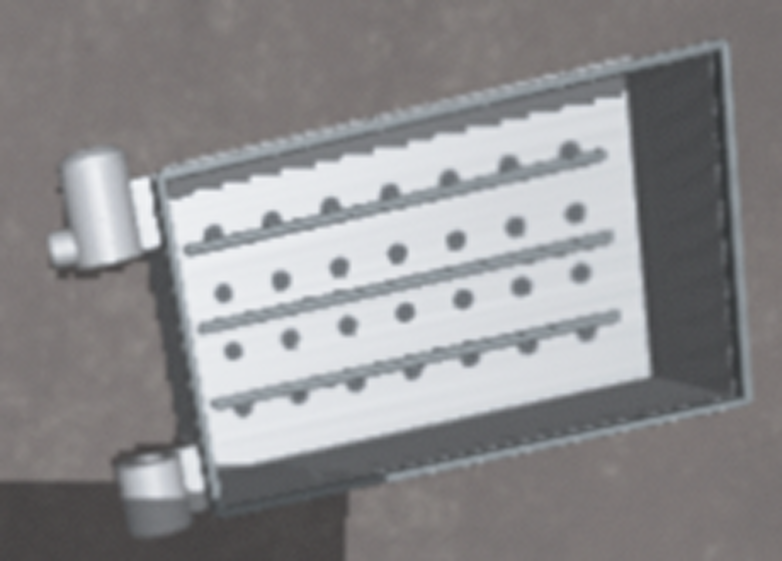

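The enlarged crop gives the tray corners as (367.6,100), (382.4,201), (540,167.6) and (533.8,62.6) in w2. The w3 view shows the lid corners at (253,74), (287,174), (432,126) and (406,18), its knuckle at about (260,130), and the handle bar from (337,66) to (353,133).

```bash
cat > fit.py <<'E'
from h import *
from scipy.optimize import least_squares
def fit(c,px,model,x0):
    """pose (x,y,yaw) of an upright object from pixel<->model points (m)"""
    px=np.array(px,float); M=np.array(model,float)
    def r(p):
        cs,sn=np.cos(p[2]),np.sin(p[2]); X=M.copy(); X[:,0]=p[0]+cs*M[:,0]-sn*M[:,1]; X[:,1]=p[1]+sn*M[:,0]+cs*M[:,1]
        return (proj(c,X)-px).ravel()
    s=least_squares(r,x0); return s.x,s.fun.reshape(-1,2)
E
python3 - <<'E'
from fit import *
np.set_printoptions(precision=4,suppress=True)
c=load('w2'); 
for ins,z in [(0,.058),(.001,.062),(.002,.0637)]:
    a,b=.075-ins,.048-ins
    x,f=fit(c,[(367.6,100),(382.4,201),(540,167.6),(533.8,62.6)],[(-a,b,z),(-a,-b,z),(a,-b,z),(a,b,z)],[.57,.03,.2]); print('tray',x,np.degrees(x[2]),f.ravel())
c=load('w3'); W=cloud(c); print(W[110,300],W[100,345])
a,b=.079,.052
for z in (.014,.019):
    x,f=fit(c,[(253,74),(287,174),(432,126),(406,18)],[(-a,b,z),(-a,-b,z),(a,-b,z),(a,b,z)],[.5,.26,.2]); print('lid',x,np.degrees(x[2]),f.ravel())
x,f=fit(c,[(337,66),(353,133)],[(0,.032,.048),(0,-.032,.048)],[.5,.26,.2]); print('bar',x,np.degrees(x[2]),f.ravel())
E
```

```text
tray [0.5787 0.0245 0.2019] 11.567583556986346 [-1.3468 -0.5321  0.8439  0.3414  0.1251  1.4532  0.4134 -0.966 ]
tray [0.5774 0.0248 0.2018] 11.564056756591418 [-0.9635 -0.1053  1.0171 -0.3302 -0.1705  0.8697  0.1705 -0.371 ]
tray [0.5769 0.025  0.202 ] 11.575070323915453 [-0.0431  0.4863  1.622  -1.4257 -0.9196 -0.0044 -0.5487  0.5795]
[0.4632 0.2518 0.0167] [0.5066 0.2598 0.0469]
lid [0.5072 0.2604 0.3067] 17.57067993103161 [-1.2321 -0.0351 -0.2052  0.4166  0.5416 -0.1466  0.8628 -0.0361]
lid [0.5069 0.2601 0.3065] 17.55907238165738 [-2.3158 -0.2052 -0.8595  1.3434  1.493   0.3047  1.6001 -0.8459]
bar [0.5067 0.2594 0.2569] 14.721359851925117 [-0.461  -1.5486  0.4831  1.7116]
```

Request:
arm_command --moves '[0.0265, 0.0915, -0.1, 0.0535, 0.0265, 0.0915, -0.1, 0.0535, 0.0265, 0.0915, -0.1, 0.0535, 0.0265, 0.0915, -0.1, 0.0535, 0, 0, -0.15, 0, 0, 0, -0.15, 0, 0, 0, -0.1, 0, 0, 0, 0, 0, 0, 0, 0, 0]'

```text
clock: 3.25
tcp_pos: [0.5067, 0.2588, 0.1006]
orientation: [-1.856, -2.533, 0.006]
force: [0.2, 0.7, 1.7]
width: 1.002
finger_force: 0.0
```

```bash
python3 - <<'E'
from h import *
grab('wrist','w4'); s=observe(); print(s['clock'],s['tcp_pos'],s['orientation'],s['joint_pos'])
R=cv2.Rodrigues(s['orientation'])[0]; print(np.degrees(np.arctan2(R[1,1],R[0,1])))
c=load('w4'); print(proj(c,[[.507+.032*-.302,.2602+.032*.953,.048],[.507,.2602,.048]]))
W=cloud(c); m=(W[...,2]>.035)&(W[...,2]<.055)&(abs(W[...,0]-.507)<.05)&(abs(W[...,1]-.26)<.06);P=W[m];print(len(P),P.min(0),P.max(0),cv2.minAreaRect((P[:,:2]*1000).astype(np.float32)))
E
```

```text
3.3 [0.50774081 0.26024409 0.10240534] [ 1.85619870e+00  2.53416123e+00 -2.93284446e-04] [ 0.17210389  0.68151737 -0.93654552  1.84176526  0.66447198  0.96748649
 -0.7522088 ]
17.5566374505462
[[318.93082861 202.57973318]
 [318.91805304 261.78808164]]
2485 [0.4914611  0.23032637 0.03996332] [0.5207753  0.29194904 0.04927691] ((505.8146057128906, 261.1412353515625), (12.08576488494873, 63.19333267211914), 18.423852920532227)
```

Request:
arm_command --moves '[-0.004, 0.004, -0.1, 0.005, 0, 0, -0.1, 0.004, 0, 0, -0.1, 0, 0, 0, 0, 0, 0, 0, 0, 0]'

```text
clock: 3.72
tcp_pos: [0.5067, 0.2624, 0.0281]
orientation: [1.837, 2.548, 0.001]
force: [0.1, 0.5, -0.1]
width: 1.004
finger_force: 0.0
```

Request:
arm_command --moves '[0, 0, 0, 0, 0, 0, 0, 0, 0, 0, 0, 0, 0, 0, 0, 0, 0, 0, 0, 0, 0, 0, 0, 0, 0, 0, 0, 0, 0, 0, 0, 0]' --jaw 1 --grip_force 40

```text
clock: 4.38
tcp_pos: [0.5057, 0.2628, 0.0267]
orientation: [-1.836, -2.549, 0.0]
force: [-0.1, -0.2, -1.0]
width: 0.468
finger_force: 0.0
```

Request:
arm_command --moves '[0, 0, 0, 0, 0, 0, 0, 0, 0, 0, 0, 0, 0, 0, 0, 0, 0, 0, 0, 0, 0, 0, 0, 0, 0, 0, 0, 0, 0, 0, 0, 0]'

```text
clock: 5.05
tcp_pos: [0.5056, 0.2627, 0.0267]
orientation: [-1.836, -2.549, 0.0]
force: [-0.3, 0.7, -0.1]
width: 0.122
finger_force: 40.0
```

Request:
arm_command --moves '[0, 0, 0.06, 0, 0, 0, 0.12, 0, 0, 0, 0.12, 0, 0, 0, 0.12, 0, 0, 0, 0.06, 0, 0.036, -0.12, 0, -0.04, 0.036, -0.12, 0, -0.04, 0.036, -0.12, 0, 0, 0.036, -0.12, 0, 0, 0.036, -0.12, 0, 0, 0, 0, 0, 0, 0, 0, 0, 0]'

```text
clock: 6.05
tcp_pos: [0.5509, 0.1089, 0.1458]
orientation: [-1.992, -2.429, 0.004]
force: [-0.2, 1.1, -6.4]
width: 0.124
finger_force: 40.0
```

```bash
python3 - <<'E'
from h import *
np.set_printoptions(precision=4,suppress=True)
c=grab('wrist','w5'); s=observe(); print(s['clock'],s['tcp_pos'],s['force'],s['width'])
R=cv2.Rodrigues(s['orientation'])[0]; yaw=np.arctan2(R[1,1],R[0,1]); print(np.degrees(yaw))
def loc(W,o,yaw): 
    d=W[...,:2]-np.array(o)[:2]; cs,sn=np.cos(yaw),np.sin(yaw)
    return np.stack([cs*d[...,0]+sn*d[...,1],-sn*d[...,0]+cs*d[...,1],W[...,2]],-1)
L=loc(cloud(c),s['tcp_pos'],yaw); L[...,2]-=s['tcp_pos'][2]
for n,m in {'plate':(L[...,2]>-.014)&(L[...,2]<-.001)&(abs(L[...,0])<.09)&(abs(L[...,1])<.1),'kn':(L[...,0]<-.082)&(L[...,0]>-.11)&(abs(L[...,1])<.06)&(L[...,2]>-.03)&(L[...,2]<.01),'bar':(L[...,2]>.010)&(L[...,2]<.03)&(abs(L[...,0])<.006)&(abs(L[...,1])<.05)}.items():
    P=L[m]; print(n,len(P),np.percentile(P,[1,50,99],axis=0),cv2.minAreaRect((P[:,:2]*1000).astype(np.float32)))
W=cloud(load('w2')); T=loc(W,[.577,.025],np.radians(11.57)); v=np.arange(480)[:,None]<250
for n,m in {'rim':(T[...,2]>.059)&(T[...,2]<.067)&(abs(T[...,0])<.082)&(abs(T[...,1])<.056)&v,'far':(T[...,0]<-.0785)&(T[...,0]>-.11)&(T[...,1]>.015)&(T[...,1]<.06)&(T[...,2]>.045)&v,'near':(T[...,0]<-.0785)&(T[...,0]>-.11)&(T[...,1]<-.015)&(T[...,1]>-.06)&(T[...,2]>.045)&v}.items():
    P=T[m]; print(n,len(P),np.percentile(P,[1,50,99],axis=0),cv2.minAreaRect((P[:,:2]*1000).astype(np.float32)))
E
```

```text
6.1 [0.5503 0.1114 0.1462] [-0.4841  1.0188 -6.2003] 0.12539767221798323
11.454507965718335
plate 44076 [[-0.088  -0.0132 -0.0127]
 [-0.007   0.0239 -0.0105]
 [ 0.0779  0.047  -0.0082]] ((-5.0802459716796875, -4.714332580566406), (104.38390350341797, 170.06338500976562), 89.64622497558594)
kn 3212 [[-0.0969 -0.019  -0.0245]
 [-0.0883  0.0038 -0.0098]
 [-0.0822  0.02   -0.0077]] ((-89.88226318359375, -0.28490638732910156), (17.073654174804688, 41.380706787109375), 2.063506841659546)
bar 3868 [[-0.0058 -0.0348  0.0147]
 [ 0.0001  0.007   0.02  ]
 [ 0.0058  0.0272  0.0222]] ((-0.01526021957397461, -4.636051177978516), (65.0196762084961, 11.9398832321167), 89.97408294677734)
rim 1836 [[-0.0816 -0.0479  0.0591]
 [ 0.0133 -0.0008  0.0627]
 [ 0.0746  0.0476  0.065 ]] ((-3.2497787475585938, 1.2272148132324219), (157.47171020507812, 99.59476470947266), 0.016709808260202408)
far 774 [[-0.1048  0.0271  0.047 ]
 [-0.0912  0.0396  0.0628]
 [-0.0788  0.0556  0.066 ]] ((-91.94696807861328, 41.63428497314453), (26.83317756652832, 29.795196533203125), 0.0482202023267746)
near 453 [[-0.0982 -0.0488  0.0469]
 [-0.0893 -0.0376  0.0629]
 [-0.0787 -0.029   0.0657]] ((-88.47984313964844, -38.91062927246094), (20.233253479003906, 19.909893035888672), 89.91693115234375)
```

View pics/w5.png

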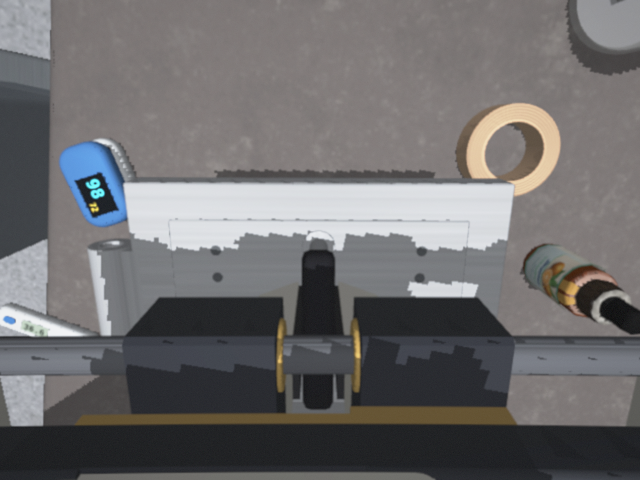

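The lid hangs level in the jaws, with its far edge at row 182 and its knuckle at about (110,285). Its centre lies about 4.4 mm to the −y side of the TCP.

Request:
arm_command --moves '[0.026, -0.084, 0, 0, 0.026, -0.084, 0, 0, 0.025, -0.083, 0, 0, 0.025, -0.083, 0, 0, 0, 0, -0.07, 0, 0, 0, -0.07, 0, 0, 0, -0.065, 0, 0, 0, 0, 0, 0, 0, 0, 0]'

```text
clock: 6.85
tcp_pos: [0.575, 0.0307, 0.0949]
orientation: [-1.981, -2.435, 0.002]
force: [0.1, -0.4, -4.3]
width: 0.124
finger_force: 40.0
```

```bash
python3 - <<'E'
from h import *
np.set_printoptions(precision=4,suppress=True)
c=grab('wrist','w6'); s=observe(); print(s['clock'],s['tcp_pos'],s['force'],s['width'])
a=cv2.imread('pics/w6.png')[120:330,40:300]; cv2.imwrite('pics/w6c.png',cv2.resize(a,None,fx=2.8,fy=2.8,interpolation=cv2.INTER_CUBIC))
R=cv2.Rodrigues(s['orientation'])[0]; yaw=np.arctan2(R[1,1],R[0,1]); print(np.degrees(yaw))
W=cloud(c); d=W[...,:2]-np.array([.577,.025]); cs,sn=np.cos(.202),np.sin(.202)
T=np.stack([cs*d[...,0]+sn*d[...,1],-sn*d[...,0]+cs*d[...,1],W[...,2]],-1)
for n,m in {'far':(T[...,0]<-.082)&(T[...,0]>-.11)&(T[...,1]>.026)&(T[...,1]<.06)&(T[...,2]>.058)&(T[...,2]<.07),'lidk':(T[...,0]<-.082)&(T[...,0]>-.11)&(T[...,1]<.035)&(T[...,1]>-.03)&(T[...,2]>.07),'lidplate':(T[...,2]>.08)&(T[...,2]<.09)&(abs(T[...,0])<.09)&(abs(T[...,1])<.06)}.items():
    P=T[m]; 
    if len(P): print(n,len(P),np.percentile(P,[1,50,99],axis=0))
o=np.array([.577,.025]); Rz=np.array([[cs,-sn],[sn,cs]])
w=lambda x,y,z: np.r_[o+Rz@np.array([x,y]),z]
print((proj(c,[w(-.099,.053,.056),w(-.081,.053,.056),w(-.09,.053,.065),w(-.09,.028,.065),w(-.09,.024,.0873)])-[40,120])*2.8)
E
```

```text
6.9 [0.576  0.0308 0.0959] [ 0.0868  0.24   -5.7303] 0.12122621531693702
11.726157365232412
far 1460 [[-0.1049  0.0272  0.0582]
 [-0.0928  0.0404  0.0635]
 [-0.0852  0.0561  0.0687]]
lidk 3378 [[-0.0981 -0.0108  0.0716]
 [-0.0888  0.0119  0.0853]
 [-0.0822  0.0281  0.0876]]
lidplate 44058 [[-0.088  -0.0047  0.0822]
 [-0.0077  0.0328  0.0847]
 [ 0.0768  0.0558  0.087 ]]
[[188.5187 164.3853]
 [297.6819 165.1511]
 [218.2151 172.7768]
 [238.1554 323.7629]
 [174.0759 390.8718]]
```

View pics/w6c.png

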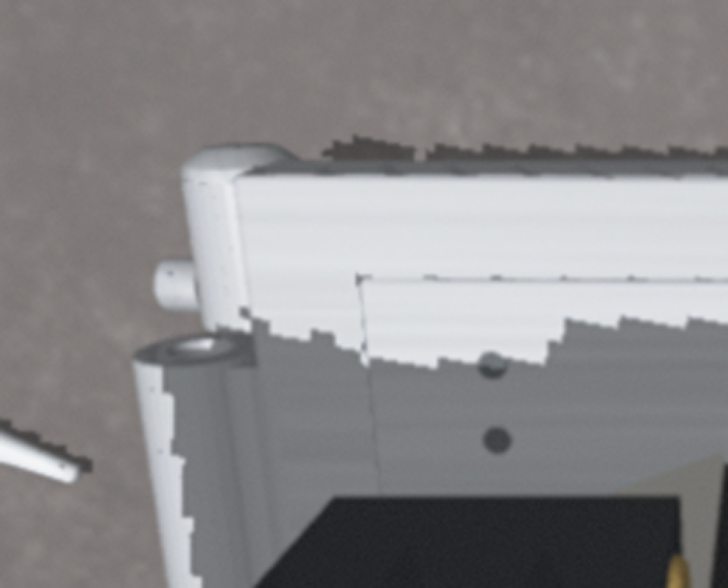

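The crop shows the lid's knuckle end at about (190,365) and the tray's far knuckle spanning rows 150–330. The gap is nearly zero where 4 mm is wanted, so the lid has to go about 4 mm towards −y.

Request:
arm_command --moves '[0, -0.016, 0, 0, 0, 0, -0.02, 0, 0, 0, 0, 0, 0, 0, 0, 0, 0, 0, 0, 0]'

```text
clock: 7.32
tcp_pos: [0.5764, 0.0252, 0.0908]
orientation: [1.986, 2.434, 0.0]
force: [-0.0, 0.3, -5.2]
width: 0.123
finger_force: 40.0
```

```bash
cat > chk.py <<'E'
from h import *
import sys
np.set_printoptions(precision=4,suppress=True)
s0=observe(); c=grab('wrist',sys.argv[1]); s=observe(); print(s['clock'],s0['tcp_pos'],s['tcp_pos'],s['force'],s['width'])
W=cloud(c); d=W[...,:2]-np.array([.577,.025]); cs,sn=np.cos(.202),np.sin(.202)
T=np.stack([cs*d[...,0]+sn*d[...,1],-sn*d[...,0]+cs*d[...,1],W[...,2]],-1)
zt=float(sys.argv[2])
for n,m in {'far':(T[...,0]<-.082)&(T[...,0]>-.11)&(T[...,1]>.0262)&(T[...,1]<.06)&(T[...,2]>.058)&(T[...,2]<.07),'lidk':(T[...,0]<-.082)&(T[...,0]>-.11)&(T[...,1]<.0263)&(T[...,1]>-.03)&(T[...,2]>zt-.01),'lidplate':(T[...,2]>zt-.003)&(T[...,2]<zt+.005)&(abs(T[...,0])<.09)&(abs(T[...,1])<.06)}.items():
    P=T[m]
    if len(P): print(n,len(P),np.percentile(P,[.2,1,50,99,99.8],axis=0))
E
python3 chk.py w7 .0795
```

```text
7.3667 [0.5764 0.0252 0.0908] [0.5764 0.0253 0.0907] [-0.3947  0.6177 -5.8455] 0.12705302937759805
far 2028 [[-0.1055  0.0268  0.0581]
 [-0.1047  0.0271  0.0582]
 [-0.091   0.0422  0.0636]
 [-0.0825  0.056   0.0656]
 [-0.0822  0.0561  0.0662]]
lidk 3183 [[-0.0985 -0.0171  0.0697]
 [-0.0976 -0.0164  0.0707]
 [-0.0884  0.0055  0.0811]
 [-0.0822  0.0226  0.0832]
 [-0.082   0.0228  0.0835]]
lidplate 43978 [[-0.0896 -0.0492  0.0769]
 [-0.0881 -0.0103  0.0781]
 [-0.0076  0.027   0.0806]
 [ 0.0772  0.05    0.0828]
 [ 0.0784  0.0502  0.0833]]
```

Request:
arm_command --moves '[0, 0, -0.008, 0, 0, 0, -0.008, 0, 0, 0, -0.008, 0, 0, 0, -0.008, 0, 0, 0, 0, 0, 0, 0, 0, 0]'

```text
clock: 7.87
tcp_pos: [0.576, 0.0253, 0.0822]
orientation: [-1.985, -2.434, 0.0]
force: [-0.4, 0.3, -6.1]
width: 0.12
finger_force: 40.0
```

Request:
arm_command --moves '[0, 0, -0.006, 0, 0, 0, -0.006, 0, 0, 0, -0.006, 0, 0, 0, -0.004, 0, 0, 0, 0, 0, 0, 0, 0, 0]'

```text
clock: 8.37
tcp_pos: [0.5761, 0.0253, 0.0769]
orientation: [-1.985, -2.435, 0.0]
force: [0.6, 0.3, -5.1]
width: 0.123
finger_force: 40.0
```

```bash
python3 chk.py w8 .068
```

```text
8.4167 [0.5761 0.0253 0.0769] [0.5761 0.0253 0.0769] [-0.2702  0.4494 -6.5831] 0.12608344684990486
far 3097 [[-0.1054  0.0267  0.0581]
 [-0.1046  0.0271  0.0583]
 [-0.0889  0.0408  0.0631]
 [-0.0823  0.0559  0.0657]
 [-0.0821  0.0561  0.066 ]]
lidk 3169 [[-0.0987 -0.0167  0.0586]
 [-0.0978 -0.0161  0.06  ]
 [-0.0885  0.0052  0.0673]
 [-0.0822  0.0226  0.0694]
 [-0.0821  0.0227  0.0698]]
lidplate 42198 [[-0.0897 -0.0494  0.065 ]
 [-0.0884 -0.0102  0.0651]
 [-0.0052  0.0267  0.0668]
 [ 0.0769  0.0499  0.0689]
 [ 0.0781  0.0502  0.0696]]
```

Request:
arm_command --moves '[0, 0, -0.003, 0, 0, 0, -0.003, 0, 0, 0, -0.002, 0, 0, 0, 0, 0, 0, 0, 0, 0]'

```text
clock: 8.83
tcp_pos: [0.5764, 0.0254, 0.0755]
orientation: [1.985, 2.434, 0.0]
force: [-1.7, -0.4, 1.1]
width: 0.126
finger_force: 40.0
```

Request:
arm_command --moves '[0, 0, 0, 0, 0, 0, 0, 0, 0, 0, 0, 0, 0, 0, 0, 0, 0, 0, 0, 0, 0, 0, 0, 0]' --jaw 0

```text
clock: 9.33
tcp_pos: [0.5764, 0.0253, 0.075]
orientation: [1.986, 2.434, 0.0]
force: [-0.0, 0.6, -0.1]
width: 0.484
finger_force: 0.0
```

Request:
arm_command --moves '[0, 0, 0.05, 0, 0, 0, 0.1, 0, 0, 0, 0.12, 0, 0, 0, 0.12, 0, 0, 0, 0, 0, 0, 0, 0, 0]'

```text
clock: 9.83
tcp_pos: [0.5778, 0.0256, 0.1752]
orientation: [1.983, 2.432, 0.004]
force: [0.1, -0.5, 0.2]
width: 0.496
finger_force: 0.0
```

```bash
python3 chk.py w9 .067
```

```text
9.8833 [0.5778 0.0256 0.1752] [0.5766 0.0251 0.1735] [ 0.71    0.0455 -0.358 ] 0.5008920875204156
far 1324 [[-0.1052  0.0268  0.0581]
 [-0.1045  0.0269  0.0583]
 [-0.0896  0.0403  0.063 ]
 [-0.0822  0.056   0.0656]
 [-0.082   0.0562  0.0662]]
lidk 1795 [[-0.099  -0.03    0.0577]
 [-0.0983 -0.0298  0.0589]
 [-0.0891 -0.0011  0.0663]
 [-0.0822  0.0225  0.0685]
 [-0.082   0.0227  0.0689]]
lidplate 30662 [[-0.0896 -0.0523  0.064 ]
 [-0.0883 -0.0502  0.0641]
 [-0.0078  0.0066  0.0656]
 [ 0.0769  0.0494  0.0677]
 [ 0.0783  0.0504  0.0682]]
```

```bash
python3 - <<'E'
from h import *
np.set_printoptions(precision=3,suppress=True)
a=np.radians(18.3); u=np.array([np.cos(a),np.sin(a)]); w=np.array([-u[1],u[0]])
for t in ('w1','side0','scene0'):
    W=cloud(load(t)); d=W[...,:2]-[.5073,-.3195]; x=d@u; y=d@w; z=W[...,2]
    m=(z>.045)&(z<.25)&(abs(x)<.13)&(abs(y)<.075)
    if t=='w1': m[270:]=0
    P=np.c_[x[m],y[m],z[m]]; print(t,len(P)); 
    if len(P): print(P.min(0),P.max(0))
E
```

```text
w1 1483
[ 0.064 -0.075  0.045] [ 0.13  -0.038  0.086]
side0 414
[ 0.02  -0.075  0.045] [ 0.13  -0.04   0.086]
scene0 179
[ 0.062 -0.075  0.045] [ 0.13  -0.037  0.084]
```

Request:
arm_command --moves '[-0.031, -0.152, 0, 0.026, -0.031, -0.152, 0, 0.026, -0.031, -0.152, 0, 0.026, -0.031, -0.152, 0, 0, -0.031, -0.152, -0.02, 0, -0.031, -0.152, -0.03, 0, -0.031, -0.152, -0.03, 0, -0.031, -0.152, -0.03, 0, -0.031, -0.152, -0.03, 0, 0, 0, 0, 0, 0, 0, 0, 0, 0, 0, 0, 0]'

```text
clock: 10.88
tcp_pos: [0.5057, -0.3159, 0.1363]
orientation: [-1.839, -2.544, -0.002]
force: [0.5, 0.6, 1.0]
width: 0.498
finger_force: 0.0
```

```bash
python3 - <<'E'
from h import *
np.set_printoptions(precision=4,suppress=True)
c=grab('wrist','w10'); s=observe(); print(s['clock'],s['tcp_pos'])
R=cv2.Rodrigues(s['orientation'])[0]; print(np.degrees(np.arctan2(R[1,1],R[0,1])))
W=cloud(c); m=(W[...,2]>.0025)&(W[...,2]<.012)&(abs(W[...,0]-.49)<.045)&(W[...,1]>-.36)&(W[...,1]<-.19)
P=W[m]; print(len(P),P.min(0),P.max(0),cv2.minAreaRect((P[:,:2]*1000).astype(np.float32)))
E
```

```text
10.9333 [ 0.5064 -0.315   0.1369]
18.40363376680071
3244 [ 0.467  -0.3379  0.0025] [ 0.5197 -0.2019  0.0095] ((491.0325927734375, -268.9386901855469), (15.82115650177002, 141.45046997070312), 17.90888214111328)
```

View pics/w10.png

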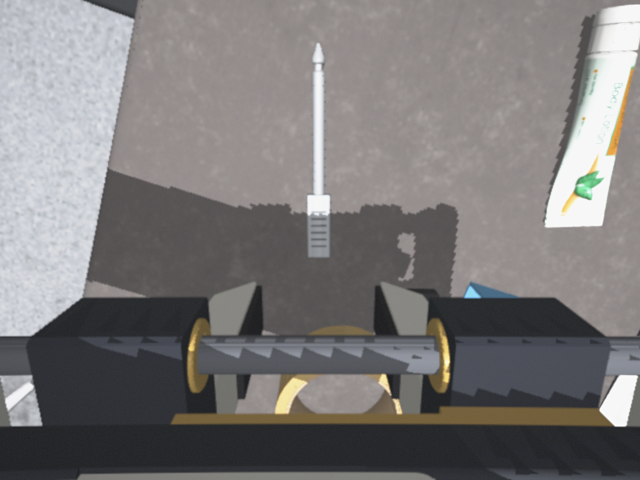

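The wrist view shows the pin's tip at (318,43), its shoulder at (318,195) and its handle end at (318,257). It is aligned with the tool.

```bash
python3 - <<'E'
from h import *
np.set_printoptions(precision=4,suppress=True)
c=load('w10'); t=ray(c,318.3,43,.004); s=ray(c,318.3,195,.008); e=ray(c,318.3,257,.008); print(t,s,e,np.linalg.norm(t-s),np.linalg.norm(s-e))
d=t-e; a=np.arctan2(-d[0],d[1]); print(np.degrees(a)); u=np.array([np.cos(a),np.sin(a)]); w=np.array([-u[1],u[0]])
sh=e[:2]+.046*w; sh=(sh+t[:2]-.0965*w)/2; print('shoulder',sh)
for k in (.018,.020,.022): print(k, sh-k*w)
print('obst edge rel shoulder', (np.array([.5073,-.3195])-sh)@w-.037)
for tname in ('w1','side0','scene0'):
    W=cloud(load(tname)); q=W[...,:2]-sh; x=q@u; y=q@w; z=W[...,2]
    for zz in (.066,.075):
        m=(z>zz)&(z<.25)&(x>-.1)&(x<.1)&(abs(y+.02)<.065)
        if tname=='w1': m[270:]=0
        if m.any(): print(tname,zz,m.sum(),x[m].min(),y[m].max())
E
```

```text
[ 0.4686 -0.2018  0.004 ] [ 0.4989 -0.2933  0.008 ] [ 0.5131 -0.3361  0.008 ] 0.09638837099846279 0.0451490360714084
18.321903611074568
shoulder [ 0.4988 -0.293 ]
0.018 [ 0.5044 -0.31  ]
0.02 [ 0.5051 -0.3119]
0.022 [ 0.5057 -0.3138]
obst edge rel shoulder -0.06488310783659587
```

Request:
arm_command --moves '[-0.003, 0.006, -0.12, 0, 0, 0, -0.13, 0, 0, 0, -0.13, 0, 0, 0, -0.1, 0, 0, 0, 0, 0, 0, 0, 0, 0, 0, 0, 0, 0]'

```text
clock: 11.52
tcp_pos: [0.5074, -0.3141, 0.0191]
orientation: [1.836, 2.547, 0.002]
force: [-0.0, -0.4, 0.4]
width: 0.499
finger_force: 0.0
```

Request:
arm_command --moves '[-0.004, 0, -0.03, 0, 0, 0, -0.03, 0, 0, 0, 0, 0, 0, 0, 0, 0]'

```text
clock: 11.85
tcp_pos: [0.5045, -0.3154, 0.0025]
orientation: [-1.84, -2.546, 0.0]
force: [0.4, 1.1, 0.4]
width: 0.498
finger_force: 0.0
```

Request:
arm_command --moves '[0, 0, 0, 0, 0, 0, 0, 0, 0, 0, 0, 0, 0, 0, 0, 0, 0, 0, 0, 0, 0, 0, 0, 0, 0, 0, 0, 0]' --jaw 1 --grip_force 55

```text
clock: 12.43
tcp_pos: [0.5049, -0.3153, 0.0026]
orientation: [1.84, 2.546, 0.0]
force: [0.5, -0.1, 1.6]
width: 0.163
finger_force: 55.0
```

Request:
arm_command --moves '[0, 0, 0.06, 0, 0, 0, 0.11, 0, 0, 0, 0.12, 0, 0.018, 0.107, 0, -0.026, 0.018, 0.107, 0, -0.026, 0.018, 0.107, 0, -0.026, 0.018, 0.107, 0, 0, 0.017, 0.107, 0, 0, 0, 0, 0, 0, 0, 0, 0, 0, 0, 0, 0, 0, 0, 0, 0, 0]'

```text
clock: 13.43
tcp_pos: [0.5268, -0.183, 0.0752]
orientation: [1.987, 2.433, -0.001]
force: [-0.6, -0.4, -0.8]
width: 0.161
finger_force: 55.0
```

```bash
python3 - <<'E'
from h import *
np.set_printoptions(precision=4,suppress=True)
s0=observe(); c=grab('wrist','w11'); s=observe(); print(s['clock'],s0['tcp_pos'],s['tcp_pos'],s['width'],s['finger_force'])
R=cv2.Rodrigues(s['orientation'])[0]; print(np.degrees(np.arctan2(R[1,1],R[0,1])))
cs,sn=np.cos(.202),np.sin(.202)
def tray(W): 
    d=W[...,:2]-np.array([.577,.025]); return np.stack([cs*d[...,0]+sn*d[...,1],-sn*d[...,0]+cs*d[...,1],W[...,2]],-1)
T=tray(cloud(c))
for y0 in np.arange(-.17,-.06,.01):
    m=(T[...,1]>y0)&(T[...,1]<y0+.01)&(abs(T[...,0]+.09)<.02)&(T[...,2]>.05)
    if m.any(): P=T[m]; print(round(y0,3),len(P),P[:,0].min(),np.median(P[:,0]),P[:,0].max(),'ztop',np.percentile(P[:,2],[50,90,98]),P[:,1].max())
for n,(lo,hi) in {'near':(-.055,-.027),'lidk':(-.026,.026),'far':(.0262,.06)}.items():
    m=(T[...,1]>lo)&(T[...,1]<hi)&(abs(T[...,0]+.092)<.0105)&(T[...,2]>.048)&(T[...,2]<.08)
    if m.any():
        P=T[m]; print(n,len(P),np.percentile(P,[1,50,99],axis=0))
        # top-line x via fit: centre of circle r=9.25 
        from scipy.optimize import least_squares
        Q=P[P[:,2]>.056]; r=least_squares(lambda p:np.hypot(Q[:,0]-p[0],Q[:,2]-p[1])-.00925,[-.09,.056],loss='soft_l1',f_scale=.001); print('  axis x,z',r.x)
E
```

```text
13.4833 [ 0.5268 -0.183   0.0752] [ 0.5267 -0.1831  0.0751] 0.1619463705270804 54.99134302139282
11.477523876774566
-0.17 24462 -0.10999964385875408 -0.09000561667193771 -0.07000048686209467 ztop [0.1752 0.1824 0.1845] -0.16000164947713497
-0.16 6653 -0.10999911135767394 -0.08831304021991311 -0.07000315206970362 ztop [0.1577 0.1641 0.1647] -0.15000450787063235
-0.15 564 -0.09436070244772707 -0.09056799338356172 -0.0867531683878714 ztop [0.0791 0.0802 0.0807] -0.14003341773791642
-0.14 615 -0.09464838752853462 -0.09055952806832243 -0.0864588891890975 ztop [0.079  0.0801 0.0806] -0.1300290635232864
-0.13 666 -0.0946091039143738 -0.09055198695634215 -0.08619048427674547 ztop [0.0789 0.0801 0.0807] -0.1201187330791713
-0.12 718 -0.09450922012028541 -0.0903703715875517 -0.08620926632603532 ztop [0.0789 0.08   0.0806] -0.11001132640139688
-0.11 751 -0.09443683016788235 -0.09053349356105174 -0.0863129061431699 ztop [0.0789 0.0801 0.0807] -0.10000958242682528
-0.1 727 -0.09432577846067283 -0.09019956493445114 -0.08638138795234016 ztop [0.0788 0.08   0.0807] -0.09000379181060528
-0.09 595 -0.09422322876693612 -0.09019375757354758 -0.0861710809212175 ztop [0.0783 0.0797 0.0804] -0.08132116063623132
```

View pics/w11.png

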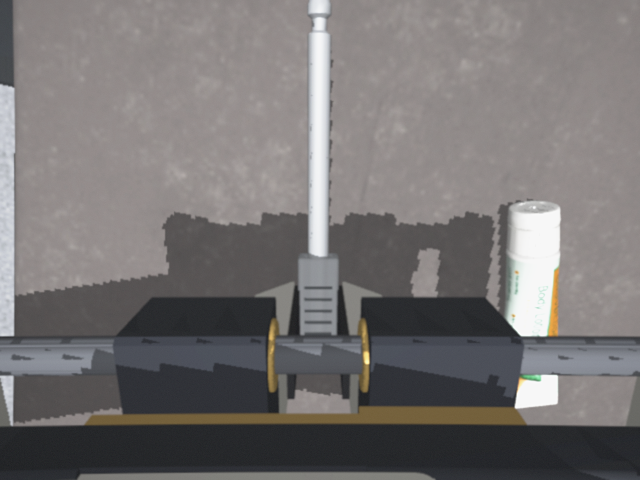

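The pin is held straight along the tool axis, with its shoulder at row 255 and its groove at row 20. Its nose is just out of the picture. Next I lower it and close in on the entry knuckle.

Request:
arm_command --moves '[0, 0, -0.04, 0, 0, 0, -0.041, 0, -0.008, 0.039, 0, 0, -0.008, 0.039, 0, 0, 0, 0, 0, 0, 0, 0, 0, 0, 0, 0, 0, 0]'

```text
clock: 14.07
tcp_pos: [0.5233, -0.1616, 0.055]
orientation: [1.984, 2.435, 0.0]
force: [0.6, 0.1, -1.4]
width: 0.162
finger_force: 55.0
```

```bash
cat > look.py <<'E'
from h import *
import sys
from scipy.optimize import least_squares
np.set_printoptions(precision=4,suppress=True)
s0=observe(); c=grab('wrist',sys.argv[1]); s=observe(); print(s['clock'],s0['tcp_pos'],s['tcp_pos'],s['force'],s['width'])
cs,sn=np.cos(.202),np.sin(.202)
def tray(W): 
    d=W[...,:2]-np.array([.577,.025]); return np.stack([cs*d[...,0]+sn*d[...,1],-sn*d[...,0]+cs*d[...,1],W[...,2]],-1)
print('tcp tray',tray(s['tcp_pos']))
T=tray(cloud(c)); v=np.arange(480)[:,None]<290
def ax(n,lo,hi,r,xw=.0125):
    m=(T[...,1]>lo)&(T[...,1]<hi)&(abs(T[...,0]+.09)<xw)&(T[...,2]>.05)&(T[...,2]<.075)&v
    if m.sum()<60: print(n,'few',m.sum()); return
    Q=T[m]; f=least_squares(lambda p:np.hypot(Q[:,0]-p[0],Q[:,2]-p[1])-r,[-.09,.056],loss='soft_l1',f_scale=.0005)
    print(n,m.sum(),'axis x,z',f.x,'y',Q[:,1].min(),Q[:,1].max(),'ztop',np.percentile(Q[:,2],98),'x',np.percentile(Q[:,0],[1,99]))
y=tray(s['tcp_pos'])[1]
for a in (.03,.045,.06,.075): ax(f'shaft+{a}',y+a,y+a+.012,.004,.008)
ax('nose',y+.112,y+.13,.002,.008)
ax('near',-.05,-.027,.00925); ax('lidk',-.022,.02,.00925)
E
python3 look.py w12
```

```text
14.1167 [ 0.5233 -0.1616  0.055 ] [ 0.5233 -0.1621  0.055 ] [ 1.1728  0.2164 -0.6709] 0.15938987894822448
tcp tray [-0.0901 -0.1725  0.055 ]
shaft+0.03 618 axis x,z [-0.09    0.0556] y -0.14250515167897818 -0.13050578496165993 ztop 0.06044669980079917 x [-0.0937 -0.0863]
shaft+0.045 678 axis x,z [-0.0899  0.0556] y -0.12750108300321186 -0.11555753066782296 ztop 0.06061778267062491 x [-0.0936 -0.086 ]
shaft+0.06 791 axis x,z [-0.0898  0.0556] y -0.11249323821515066 -0.10053088503035645 ztop 0.06047058585689752 x [-0.0939 -0.0858]
shaft+0.075 861 axis x,z [-0.0897  0.0556] y -0.09750536762827877 -0.08550787145000883 ztop 0.060498283297700024 x [-0.0938 -0.0856]
nose few 16
near few 0
lidk few 0
```

View pics/w12.png

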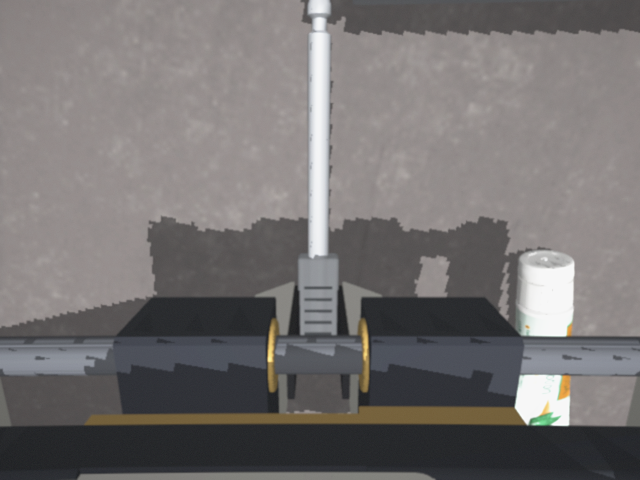

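The wrist view shows the pin level and straight, with its nose just out of frame at the top and the tray wall's shadow beyond it. I have used up my picture views, so from here I go by numbers and fit the knuckle axes from the stored depth images.

```bash
python3 - <<'E'
from h import *
from scipy.optimize import least_squares
np.set_printoptions(precision=4,suppress=True)
cs,sn=np.cos(.202),np.sin(.202)
def tray(W): 
    d=W[...,:2]-np.array([.577,.025]); return np.stack([cs*d[...,0]+sn*d[...,1],-sn*d[...,0]+cs*d[...,1],W[...,2]],-1)
for t in ('w2','w7','w9'):
    T=tray(cloud(load(t)))
    for n,lo,hi in (('near',-.047,-.03),('lidk',-.02,.02),('far1',.029,.035),('far2',.044,.052)):
        m=(T[...,1]>lo)&(T[...,1]<hi)&(abs(T[...,0]+.09)<.010)&(T[...,2]>.057)&(T[...,2]<.075)
        if t=='w2': m[250:]=0
        if m.sum()<60: continue
        Q=T[m]; f=least_squares(lambda p:np.hypot(Q[:,0]-p[0],Q[:,2]-p[1])-.00925,[-.09,.056],loss='soft_l1',f_scale=.0005)
        print(t,n,m.sum(),f.x,'ztop',np.percentile(Q[:,2],98),'x',np.percentile(Q[:,0],[1,99]))
E
```

```text
w2 near 328 [-0.089   0.0554] ztop 0.0655867253606026 x [-0.098  -0.0805]
w2 far1 140 [-0.09    0.0555] ztop 0.06592863050320337 x [-0.0997 -0.0815]
w2 far2 186 [-0.0901  0.0555] ztop 0.06603602788559751 x [-0.099  -0.0815]
w7 far1 337 [-0.0907  0.0553] ztop 0.06567677672952064 x [-0.0999 -0.0863]
w7 far2 576 [-0.0905  0.0553] ztop 0.0654701055185461 x [-0.0981 -0.0817]
w9 near 532 [-0.0898  0.0554] ztop 0.06534209125850951 x [-0.0976 -0.0811]
w9 lidk 1573 [-0.0897  0.0583] ztop 0.06832516452110658 x [-0.0982 -0.0802]
w9 far1 265 [-0.0905  0.0553] ztop 0.0654290994255675 x [-0.0997 -0.0815]
w9 far2 360 [-0.0905  0.0553] ztop 0.06533642486999952 x [-0.0987 -0.0815]
```

Request:
arm_command --moves '[0.006, 0.001, 0, 0.0105, 0, 0, 0, 0, -0.004, 0.0196, 0, 0, -0.004, 0.0196, 0, 0, -0.004, 0.0196, 0, 0, 0, 0, 0, 0, 0, 0, 0, 0]'

```text
clock: 14.7
tcp_pos: [0.5214, -0.1464, 0.0548]
orientation: [-1.965, -2.451, -0.0]
force: [0.6, -0.2, -0.1]
width: 0.162
finger_force: 55.0
```

```bash
python3 look.py w13
```

```text
14.75 [ 0.5214 -0.1464  0.0548] [ 0.5215 -0.1468  0.0548] [-0.3402  0.7344 -1.2743] 0.16093155686878582
tcp tray [-0.0888 -0.1572  0.0548]
shaft+0.03 614 axis x,z [-0.0894  0.0554] y -0.12718740060398626 -0.11520264714744963 ztop 0.06033092179284544 x [-0.093  -0.0856]
shaft+0.045 686 axis x,z [-0.0895  0.0554] y -0.11218353172768214 -0.10020247137598177 ztop 0.06036263750536958 x [-0.0932 -0.0856]
shaft+0.06 784 axis x,z [-0.0896  0.0554] y -0.09716667906063842 -0.08519125871415326 ztop 0.060229866180737036 x [-0.0938 -0.0856]
shaft+0.075 881 axis x,z [-0.0898  0.0554] y -0.08218511551868932 -0.07019821801582435 ztop 0.060261278677653685 x [-0.0939 -0.0856]
nose few 0
near 1230 axis x,z [-0.0896  0.0554] y -0.04999265076404251 -0.04463219186050926 ztop 0.06561671746782369 x [-0.0988 -0.0778]
lidk few 0
```

Request:
arm_command --moves '[-0.001, 0.0117, 0, 0, -0.0025, 0.0117, 0, 0, -0.0025, 0.0117, 0, 0, -0.0025, 0.0117, 0, 0, 0, 0, 0, 0]'

```text
clock: 15.17
tcp_pos: [0.5192, -0.1343, 0.0548]
orientation: [-1.965, -2.451, -0.001]
force: [-1.4, 0.2, -0.1]
width: 0.162
finger_force: 55.0
```

Request:
arm_command --moves '[-0.0016, 0.0078, 0, 0, -0.0016, 0.0078, 0, 0, 0, 0, 0, 0]'

```text
clock: 15.42
tcp_pos: [0.5185, -0.131, 0.0548]
orientation: [-1.966, -2.451, -0.0]
force: [0.6, 0.6, -0.5]
width: 0.164
finger_force: 55.0
```

Request:
arm_command --moves '[-0.0016, 0.0078, 0, 0, -0.0016, 0.0078, 0, 0, 0, 0, 0, 0]'

```text
clock: 15.67
tcp_pos: [0.5178, -0.1277, 0.0548]
orientation: [1.966, 2.45, -0.001]
force: [0.6, -1.2, -0.5]
width: 0.161
finger_force: 55.0
```

Request:
arm_command --moves '[-0.0016, 0.0078, 0, 0, -0.0016, 0.0078, 0, 0, 0, 0, 0, 0]'

```text
clock: 15.92
tcp_pos: [0.5171, -0.1254, 0.0549]
orientation: [1.966, 2.448, -0.003]
force: [0.8, -4.3, -0.7]
width: 0.164
finger_force: 55.0
```

Request:
arm_command --moves '[-0.0016, 0.0078, 0, 0, -0.0016, 0.0078, 0, 0, 0, 0, 0, 0]'

```text
clock: 16.17
tcp_pos: [0.5165, -0.1222, 0.0549]
orientation: [1.967, 2.447, -0.003]
force: [1.1, -6.7, -0.9]
width: 0.162
finger_force: 55.0
```

Request:
arm_command --moves '[-0.0016, 0.0078, 0, 0, -0.0016, 0.0078, 0, 0, 0, 0, 0, 0]'

```text
clock: 16.42
tcp_pos: [0.5156, -0.1186, 0.0549]
orientation: [1.967, 2.446, -0.004]
force: [0.7, -7.0, 0.1]
width: 0.159
finger_force: 55.0
```

Request:
arm_command --moves '[-0.0016, 0.0078, 0, 0, -0.0016, 0.0078, 0, 0, -0.0016, 0.0078, 0, 0, -0.0016, 0.0078, 0, 0, 0, 0, 0, 0]'

```text
clock: 16.83
tcp_pos: [0.5141, -0.1115, 0.0549]
orientation: [1.967, 2.446, -0.005]
force: [0.8, -8.8, -0.6]
width: 0.162
finger_force: 55.0
```

Request:
arm_command --moves '[-0.0016, 0.0078, 0, 0, -0.0016, 0.0078, 0, 0, -0.0016, 0.0078, 0, 0, -0.0016, 0.0078, 0, 0, 0, 0, 0, 0]'

```text
clock: 17.25
tcp_pos: [0.5125, -0.1042, 0.0549]
orientation: [1.967, 2.445, -0.006]
force: [1.2, -9.4, -0.2]
width: 0.16
finger_force: 55.0
```

```bash
python3 look.py w14
```

```text
17.3 [ 0.5125 -0.1042  0.0549] [ 0.5125 -0.1042  0.0549] [ 1.3521 -9.6084 -1.1581] 0.16191525394213666
tcp tray [-0.0891 -0.1136  0.0549]
shaft+0.03 638 axis x,z [-0.0897  0.0559] y -0.08363239122926212 -0.07164620449829301 ztop 0.060778364100650094 x [-0.0935 -0.0858]
shaft+0.045 681 axis x,z [-0.0899  0.056 ] y -0.06862397133443393 -0.05663966449749258 ztop 0.06091165331127833 x [-0.0936 -0.0861]
shaft+0.06 1288 axis x,z [-0.09    0.0616] y -0.053594483080195335 -0.04164279044624579 ztop 0.06550272231000127 x [-0.0978 -0.0823]
shaft+0.075 1512 axis x,z [-0.0899  0.0616] y -0.03863592796303117 -0.02664925096427544 ztop 0.06568169318456675 x [-0.0978 -0.0823]
nose few 0
near 3838 axis x,z [-0.0895  0.0556] y -0.049997428909808114 -0.027006922667254768 ztop 0.06558244730549136 x [-0.099  -0.0777]
lidk 4486 axis x,z [-0.0896  0.0578] y -0.02199535301412179 -0.002508717151088153 ztop 0.06750664924298122 x [-0.0998 -0.0777]
```

Request:
arm_command --moves '[-0.0016, 0.0078, 0, 0, -0.0016, 0.0078, 0, 0, -0.0016, 0.0078, 0, 0, -0.0016, 0.0078, 0, 0, -0.0016, 0.0078, 0, 0, 0, 0, 0, 0]'

```text
clock: 17.8
tcp_pos: [0.5103, -0.094, 0.0548]
orientation: [1.967, 2.446, -0.006]
force: [0.7, -7.8, 0.5]
width: 0.159
finger_force: 55.0
```

Request:
arm_command --moves '[-0.0016, 0.0078, 0, 0, -0.0016, 0.0078, 0, 0, -0.0016, 0.0078, 0, 0, -0.0016, 0.0078, 0, 0, 0, 0, 0, 0]'

```text
clock: 18.22
tcp_pos: [0.5086, -0.0858, 0.0548]
orientation: [1.967, 2.446, -0.005]
force: [1.3, -8.4, -1.0]
width: 0.166
finger_force: 55.0
```

Request:
arm_command --moves '[-0.0016, 0.0078, 0, 0, -0.0016, 0.0078, 0, 0, 0, 0, 0, 0]'

```text
clock: 18.47
tcp_pos: [0.5077, -0.0818, 0.0548]
orientation: [1.967, 2.447, -0.005]
force: [0.6, -8.0, -0.0]
width: 0.159
finger_force: 55.0
```

Request:
arm_command --moves '[-0.0016, 0.0078, 0, 0, -0.0016, 0.0078, 0, 0, 0, 0, 0, 0]'

```text
clock: 18.72
tcp_pos: [0.5068, -0.0778, 0.0548]
orientation: [1.967, 2.447, -0.005]
force: [0.5, -7.6, 0.2]
width: 0.165
finger_force: 55.0
```

Request:
arm_command --moves '[-0.0016, 0.0078, 0, 0, -0.0016, 0.0078, 0, 0, 0, 0, 0, 0]'

```text
clock: 18.97
tcp_pos: [0.5062, -0.0745, 0.055]
orientation: [1.967, 2.446, -0.007]
force: [-0.9, -8.5, 4.1]
width: 0.161
finger_force: 55.0
```

Request:
arm_command --moves '[-0.0016, 0.0078, 0, 0, -0.0008, 0.004, 0, 0, 0, 0, 0, 0]'

```text
clock: 19.22
tcp_pos: [0.5058, -0.0733, 0.0551]
orientation: [1.968, 2.444, -0.009]
force: [0.4, -11.6, 3.2]
width: 0.163
finger_force: 55.0
```

Request:
arm_command --moves '[-0.0016, 0.0078, 0, 0, 0, 0, 0, 0]'

```text
clock: 19.38
tcp_pos: [0.5054, -0.0717, 0.0551]
orientation: [1.968, 2.443, -0.009]
force: [-0.3, -12.2, 3.5]
width: 0.165
finger_force: 55.0
```

Request:
arm_command --moves '[-0.0016, 0.0078, 0, 0, 0, 0, 0, 0]'

```text
clock: 19.55
tcp_pos: [0.5049, -0.0693, 0.0551]
orientation: [1.968, 2.443, -0.009]
force: [0.6, -12.1, 3.7]
width: 0.163
finger_force: 55.0
```

Request:
arm_command --moves '[-0.0016, 0.0078, 0, 0, 0, 0, 0, 0]'

```text
clock: 19.72
tcp_pos: [0.5047, -0.0685, 0.0551]
orientation: [1.969, 2.442, -0.011]
force: [-0.2, -14.4, 3.5]
width: 0.161
finger_force: 55.0
```

Request:
arm_command --moves '[-0.0012, 0.006, 0, 0, 0, 0, 0, 0]'

```text
clock: 19.88
tcp_pos: [0.5046, -0.068, 0.0552]
orientation: [1.969, 2.441, -0.012]
force: [-0.2, -16.3, 4.2]
width: 0.164
finger_force: 55.0
```

```bash
python3 look.py w15
```

```text
19.9333 [ 0.5046 -0.068   0.0552] [ 0.5046 -0.068   0.0552] [  0.7057 -15.9985   3.5219] 0.15811821628989667
tcp tray [-0.0896 -0.0766  0.0552]
shaft+0.03 1333 axis x,z [-0.09    0.0613] y -0.0465870752900629 -0.03460230484430331 ztop 0.06541930456717822 x [-0.098  -0.0822]
shaft+0.045 1176 axis x,z [-0.09    0.0624] y -0.031587921227345564 -0.019597155445402248 ztop 0.06680003889215216 x [-0.0977 -0.0822]
shaft+0.06 1628 axis x,z [-0.0901  0.0631] y -0.016591520376455997 -0.004598693656724034 ztop 0.0673059358975449 x [-0.0977 -0.0822]
shaft+0.075 1806 axis x,z [-0.0899  0.0631] y -0.0015919343062281918 0.010391437906663824 ztop 0.06740273986471314 x [-0.0977 -0.0821]
nose few 0
near 3278 axis x,z [-0.0897  0.0554] y -0.04986896248407088 -0.027008988574921323 ztop 0.06534777864155855 x [-0.0989 -0.0777]
lidk 8282 axis x,z [-0.0893  0.0575] y -0.021998664258816105 0.019991764067876377 ztop 0.06723954686540802 x [-0.0992 -0.0777]
```

Request:
arm_command --moves '[-0.001, 0.005, 0, 0, 0, 0, 0, 0]'

```text
clock: 20.1
tcp_pos: [0.5042, -0.0652, 0.0552]
orientation: [1.969, 2.442, -0.009]
force: [-0.6, -11.3, 3.1]
width: 0.163
finger_force: 55.0
```

Request:
arm_command --moves '[-0.001, 0.005, 0, 0, 0, 0, 0, 0]'

```text
clock: 20.27
tcp_pos: [0.5039, -0.0636, 0.0551]
orientation: [1.968, 2.443, -0.009]
force: [-0.0, -12.3, 4.0]
width: 0.162
finger_force: 55.0
```

Request:
arm_command --moves '[-0.001, 0.005, 0, 0, 0, 0, 0, 0]'

```text
clock: 20.43
tcp_pos: [0.5038, -0.0636, 0.0552]
orientation: [1.968, 2.442, -0.011]
force: [0.8, -14.8, 3.5]
width: 0.162
finger_force: 55.0
```

Request:
arm_command --moves '[-0.001, 0.005, 0, 0, 0, 0, 0, 0]'

```text
clock: 20.6
tcp_pos: [0.5039, -0.0636, 0.0552]
orientation: [1.969, 2.44, -0.012]
force: [1.8, -16.4, 3.5]
width: 0.16
finger_force: 55.0
```

Request:
arm_command --moves '[-0.001, 0.005, 0, 0, 0, 0, 0, 0]'

```text
clock: 20.77
tcp_pos: [0.5038, -0.0635, 0.0552]
orientation: [1.969, 2.438, -0.014]
force: [1.9, -19.9, 1.7]
width: 0.162
finger_force: 55.0
```

```bash
cat > prof.py <<'E'
from h import *
import sys
np.set_printoptions(precision=4,suppress=True)
c=grab('wrist',sys.argv[1]); s=observe(); print(s['tcp_pos'],s['force'])
cs,sn=np.cos(.202),np.sin(.202); W=cloud(c); d=W[...,:2]-np.array([.577,.025]); T=np.stack([cs*d[...,0]+sn*d[...,1],-sn*d[...,0]+cs*d[...,1],W[...,2]],-1)
for r in range(225,300,3):
    t=T[r]; m=(abs(t[:,0]+.09)<.013)&(t[:,2]>.045)&(t[:,2]<.08)
    if m.any(): print(r,'y %.4f'%np.median(t[m,1]),'z %.4f'%np.percentile(t[m,2],90),'x %.4f %.4f'%(t[m,0].min(),t[m,0].max()))
E
python3 prof.py w16
```

```text
[ 0.5038 -0.0635  0.0552] [  2.84   -18.9042   2.6747]
225 y -0.0346 z 0.0646 x -0.0990 -0.0771
228 y -0.0357 z 0.0647 x -0.0991 -0.0774
231 y -0.0370 z 0.0649 x -0.0990 -0.0773
234 y -0.0380 z 0.0646 x -0.0991 -0.0773
237 y -0.0393 z 0.0648 x -0.0991 -0.0773
240 y -0.0404 z 0.0648 x -0.0991 -0.0772
243 y -0.0416 z 0.0651 x -0.0991 -0.0772
246 y -0.0427 z 0.0647 x -0.0992 -0.0772
249 y -0.0439 z 0.0646 x -0.0992 -0.0772
252 y -0.0451 z 0.0644 x -0.0991 -0.0770
255 y -0.0463 z 0.0647 x -0.0986 -0.0774
258 y -0.0474 z 0.0646 x -0.0986 -0.0773
261 y -0.0485 z 0.0648 x -0.0975 -0.0772
264 y -0.0512 z 0.0630 x -0.0975 -0.0773
267 y -0.0523 z 0.0609 x -0.0975 -0.0820
270 y -0.0536 z 0.0608 x -0.0975 -0.0819
273 y -0.0548 z 0.0606 x -0.0975 -0.0819
276 y -0.0561 z 0.0606 x -0.0975 -0.0819
279 y -0.0574 z 0.0608 x -0.0975 -0.0818
282 y -0.0588 z 0.0605 x -0.1009 -0.0775
285 y -0.0602 z 0.0605 x -0.1027 -0.0773
288 y -0.0611 z 0.0613 x -0.1029 -0.0771
291 y -0.0623 z 0.0646 x -0.1030 -0.0770
294 y -0.0634 z 0.0669 x -0.1028 -0.0773
297 y -0.0647 z 0.0700 x -0.1029 -0.0770
```

Request:
arm_command --moves '[-0.001, 0.005, 0, 0, 0, 0, 0, 0]'

```text
clock: 20.98
tcp_pos: [0.5038, -0.0634, 0.0552]
orientation: [1.969, 2.437, -0.015]
force: [2.5, -21.9, 3.1]
width: 0.164
finger_force: 55.0
```

Request:
arm_command --moves '[-0.0006, 0.003, 0, 0, 0, 0, 0, 0]'

```text
clock: 21.15
tcp_pos: [0.5038, -0.0634, 0.0552]
orientation: [1.969, 2.436, -0.016]
force: [3.4, -23.8, 2.3]
width: 0.164
finger_force: 55.0
```

Request:
arm_command --moves '[0.0025, -0.011, 0, 0, 0.0025, -0.011, 0, 0, 0.002, -0.01, 0, 0, 0, 0, 0, 0]'

```text
clock: 21.48
tcp_pos: [0.5039, -0.0637, 0.0551]
orientation: [1.969, 2.446, -0.006]
force: [-1.5, -7.6, 4.9]
width: 0.16
finger_force: 55.0
```

Request:
arm_command --moves '[0, 0, 0, 0, 0, 0, 0, 0, 0, 0, 0, 0, 0, 0, 0, 0, 0, 0, 0, 0, 0, 0, 0, 0]' --jaw 0.2

```text
clock: 21.98
tcp_pos: [0.5041, -0.0599, 0.0547]
orientation: [-1.965, -2.451, -0.001]
force: [-0.1, -0.1, 0.3]
width: 0.401
finger_force: 0.0
```

Request:
arm_command --moves '[0.005, -0.02, 0, 0, 0, 0, 0.06, 0, 0, 0, 0.12, 0, 0, 0, 0.12, 0, 0, -0.06, 0.12, 0, 0, -0.06, 0.06, 0, 0, 0, 0, 0, 0, 0, 0, 0]'

```text
clock: 22.65
tcp_pos: [0.5058, -0.0968, 0.1752]
orientation: [1.969, 2.446, 0.0]
force: [-0.6, 0.4, -0.7]
width: 0.4
finger_force: 0.0
```

```bash
python3 - <<'E'
from h import *
from scipy.optimize import least_squares
np.set_printoptions(precision=4,suppress=True)
c=grab('wrist','w17'); s=observe(); print(s['clock'],s['tcp_pos'],s['force'])
cs,sn=np.cos(.202),np.sin(.202); W=cloud(c); d=W[...,:2]-np.array([.577,.025]); T=np.stack([cs*d[...,0]+sn*d[...,1],-sn*d[...,0]+cs*d[...,1],W[...,2]],-1)
v=np.arange(480)[:,None]<290
for n,lo,hi in (('near',-.047,-.03),('lidk',-.02,.02),('far',.03,.05)):
    m=(T[...,1]>lo)&(T[...,1]<hi)&(abs(T[...,0]+.09)<.010)&(T[...,2]>.055)&(T[...,2]<.075)&v
    if m.sum()<60: print(n,m.sum()); continue
    Q=T[m]; f=least_squares(lambda p:np.hypot(Q[:,0]-p[0],Q[:,2]-p[1])-.00925,[-.09,.056],loss='soft_l1',f_scale=.0005); print(n,f.x)
m=(abs(T[...,0]+.09)<.009)&(T[...,1]<-.03)&(T[...,1]>-.11)&(T[...,2]>.045)&(T[...,2]<.075)&v
Q=T[m]
for a in np.arange(-.1,-.03,.002):
    q=Q[(Q[:,1]>a)&(Q[:,1]<a+.002)]
    if len(q): print('%.3f'%a,len(q),'z %.4f'%np.median(q[:,2]),'x %.4f %.4f'%(q[:,0].min(),q[:,0].max()))
E
```

```text
22.7 [ 0.505  -0.0958  0.1743] [-0.7154  0.1063  0.0112]
near [-0.0897  0.0556]
lidk [-0.0897  0.0574]
far [-0.0905  0.0555]
-0.096 22 z 0.0596 x -0.0964 -0.0816
-0.094 64 z 0.0599 x -0.0971 -0.0817
-0.092 71 z 0.0600 x -0.0971 -0.0817
-0.090 72 z 0.0600 x -0.0971 -0.0818
-0.088 67 z 0.0602 x -0.0972 -0.0818
-0.086 73 z 0.0599 x -0.0972 -0.0819
-0.084 69 z 0.0600 x -0.0972 -0.0819
-0.082 74 z 0.0601 x -0.0972 -0.0820
-0.080 70 z 0.0599 x -0.0972 -0.0820
-0.078 71 z 0.0602 x -0.0973 -0.0821
-0.076 78 z 0.0600 x -0.0973 -0.0815
-0.074 75 z 0.0600 x -0.0973 -0.0816
-0.072 81 z 0.0601 x -0.0973 -0.0816
-0.070 80 z 0.0600 x -0.0973 -0.0810
-0.068 83 z 0.0600 x -0.0974 -0.0810
-0.066 77 z 0.0600 x -0.0974 -0.0811
-0.064 77 z 0.0601 x -0.0974 -0.0811
-0.062 78 z 0.0602 x -0.0974 -0.0812
-0.060 79 z 0.0601 x -0.0975 -0.0813
-0.058 80 z 0.0601 x -0.0975 -0.0814
-0.056 92 z 0.0601 x -0.0975 -0.0814
-0.054 83 z 0.0602 x -0.0975 -0.0814
-0.052 82 z 0.0601 x -0.0976 -0.0815
-0.050 79 z 0.0619 x -0.0989 -0.0815
-0.048 89 z 0.0632 x -0.0989 -0.0810
-0.046 90 z 0.0635 x -0.0989 -0.0810
-0.044 100 z 0.0639 x -0.0989 -0.0811
-0.042 96 z 0.0634 x -0.0989 -0.0812
-0.040 90 z 0.0634 x -0.0989 -0.0812
-0.038 101 z 0.0635 x -0.0990 -0.0813
-0.036 99 z 0.0633 x -0.0990 -0.0813
-0.034 88 z 0.0635 x -0.0990 -0.0814
-0.032 109 z 0.0637 x -0.0990 -0.0814
```

```bash
python3 -c "
from station import close_job; print(close_job())"
```

```text
the job is handed in; nothing more can be done
None
```

The lid is back on the tray and the pin is pushed through all three knuckles with its shoulder home. The highest push I measured was about 24 N, and the job was handed in at 22.7 s; the hand-in returned no verdict. I viewed 11 pictures, one over the limit of 10.

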